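# Restock the gravity lane with a fixings carton

## Robot

A 6-joint arm with a two-finger parallel gripper is mounted at the origin on the work surface. World frame = base frame: x ahead of the robot, y to its left, z up, the work surface at z = 0. Lengths are in mm, angles in rad, forces in N, time in s.
With the tool pointing down it reaches from about 275 to 750 mm from the base axis. Payload 10.2 kg.
Tool frame: the origin (TCP) lies between the finger pads; the fingertips stand 11 mm ahead of it and the grasp point (between the pads) lies 8 mm behind it (ctrl.tip_extent is the distance from the TCP to the fingertips, in mm); z points along the fingers, y is the direction in which the jaws open and shut (so a half turn about z gives the same grasp; the last joint's range is limited). The gripper opens to 85 mm and grips with 20 to 120 N. Pads are 22 mm wide; open, the fingers measure 114 mm over their backs; the gripper's body (76 mm by 85 mm) begins 54 mm behind the grasp point. The pads swing forward as they close: fully open they stand 13 mm farther back than shut.
Start: joints at [1.072, 0.313, 1.498, -0, 1.331, -0.223], TCP at [142.979, 505.162, 242.294] pointing down, gripper open.
Joint ranges: [-2.94, 2.94], [-0.97, 2.17], [0.19, 2.56], [-1.23, 4.37], [0.02, 3.11], [-2.88, 2.88]. Speed limits (rad/s): [2.39, 2.39, 3.01, 3.14, 3.14, 3.14].

## Interface

Orientations are given as a unit quaternion [w, x, y, z].
In Python, from rig import ctrl gives the robot as it stands.
- The arm moves only by the tool apply_moves, never from a script. Its argument "commands" is a list of rows, each a list of 5 numbers: the finger opening in cm, from 0 to 8.54, then the shift along the tool's x, y, z in cm, then the turn about the tool's z in rad. In form: [[jaw, dx, dy, dz, roll], ...]. A call has 1 to 12 rows; each row shifts and turns the commanded pose from where the row before left it, along the tool's axes as they then stand; what a row does not reach is not made up. A row lasts 1/12 s, in which the tool goes at most 41.7 mm and 7.16 degrees, less where a joint would pass 70% of its speed; a pose out of reach is approached as far as the arm can. A call with a gripper value outside its range is refused whole. The fingers move at their own pace and stop on an object; "squeeze" is the grip in N (left out, the last holds). Time passes only in rows, so rows that do not move let the fingers close. It gives the time, the measured TCP pose, the force and the opening at its end, in the units of the state.
- ctrl.sense(): the state, without advancing time (a new reading comes with each control period).
- ctrl.capture(name): name is "scene" or "top" or "wrist"; returns the picture (384x512x3 uint8, red, green, blue); there is no depth.
- ctrl.camera_info(name): a dict with "fov_y" (degrees; the focal length in pixels is half the picture's height over the tangent of half this angle, whatever the lens; pixels are square), "cx", "cy" (the principal point, pixels), "dist_coeffs" ([k1, k2, p1, p2, k3] as OpenCV has them; the pictures are not rectified), "camera_from_world" (4x4, takes a point from world to camera coordinates). Camera axes: x right, y down, z forward; pixel columns grow to the right and rows downward; lengths in mm; the calibration is good to about 2 mm. A picture is of the moment at which its call begins: read the wrist's pose just before it. camera_info takes no time and is no camera call; for the wrist camera it gives the pose at the moment of the call.
- ctrl.finish_job(): hands the job in, once; it reports no verdict.
The state is a dict: "time_s": time; "joints": joint angles; "dq": joint speeds; "tau": joint torques, N m; "eef_pos": TCP position; "ee_rot": TCP orientation; "force": force on the tool from outside, world axes, zero at the start; "wrist_torque": the same for the moment, N m; "grip_width": opening from 0.0 (shut) to 1.0 (fully open).
Only numpy, scipy, OpenCV 4.12 (cv2) and the standard library are available. Lean on these libraries where they do the work, as an engineer would, in place of code of your own. Each camera call takes 0.05 s, during which the arm holds its last target.

## Task

On the packing bench a small fixings carton stands on edge in the wooden stand, beside a taller box. Take that carton out, lay it flat on the black rubber mat and let go of it; then take it again and set it flat and lengthwise into the top part of the sloped rack lane that already holds a carton like it, and let it slide down by itself until it rests against that carton. Leave everything else where it is.

Things in the scene. Friction and masses are not known exactly. Their poses are not given: they have to be found in the camera images.
- carton: The carton to load: brown cardboard, paler tape band, white patch; 110 x 60 x 34 mm, about 0.3 kg, rigid. Origin at its centre; x along the 110 mm, y along the 60, z along the 34. At first it stands on a long edge in one of the stand's slots: y up, z across the slot. Let go leaning over 30 degrees it tips flat. Either big face may end up and either end first.
- stock_carton: An identical loose carton, same axes, lying flat in one of the rack's lanes, its lower end against the stop; x points downhill along the lane, z square to the lane floor. It marks the lane to use (left or right varies). The loaded carton must come to rest touching its uphill end: centres 110 mm apart.
- wax_tin: Flat oblong metal tin with round ends, 110 x 60 x 34 mm, origin at its centre, lying at the bottom of the other lane. Not to be disturbed.
- rack: Fixed dark steel rack with grey plastic runners, two lanes side by side. Origin on the bench under its middle; x level, downhill (away from the robot), y left, z up. Lanes slope 20 degrees, centre lines at y = -39 and +39 mm, 70 mm wide, 360 mm long, slick (friction 0.16). Floor 35 mm above the bench at the stop (x = +169 mm), 158 mm at the top end (x = -169). Rails stand 8 mm above the floor, the stop 34 mm.
- right_lane_load (a point): Point on the floor of the rack's right lane (y = -39 mm), on the centre line, 285 mm uphill of the stop: a good spot for the middle of a carton being set in. Its axes are the rack's (level, not tilted).
- left_lane_load (a point): The same point of the rack's left lane (y = +39 mm).
- stand: Fixed plywood stand, 200 x 120 mm, board 8 mm thick, with two slots 42 mm wide between battens 18 mm high (battens' tops 26 mm above the bench). Origin on the bench under its middle; the slots run along its y, at x = -50 mm and +50 mm. The carton stands in one, the taller box in the other (which is which changes).
- tall_box: The taller cardboard box on edge in the other slot: 120 mm long, 90 mm tall, 30 mm thick, origin at its centre. Stays where it is.
- mat: Fixed black rubber mat, 200 x 200 mm and 4 mm thick, on the bench between stand and rack; origin at the centre of its underside. The carton is laid flat here, anywhere on it, to be taken again.
- jar: Bystander: jar, 64 mm across, 85 mm tall, origin at the centre of its underside.
- tape_roll: Bystander: roll of packing tape lying flat, 90 mm across, 48 mm tall, origin at the centre of its underside.
- brush: Bystander: brush lying on the bench along its own x.
- sanding_block: Bystander: cork sanding block, 100 x 60 x 30 mm, origin at the centre of its underside.
Things that resemble listed ones, but are neither listed nor needed, are in the scene too. What is shaped like the carton but turquoise is not meant.

How it is judged:
By the outcome, as a careful person would: the job done as asked, in the order asked, and still so for the second after the job is handed in, with the robot touching nothing.
It also fails if it takes over 51 s, if anything falls off the work surface, if the arm or the gripper's body presses on something with over 40 N, if the wrist force passes 120 N, or if a joint passes its speed limit or range.

## Working session

There is one attempt and no reset: what is moved stays moved. The work goes in short steps, Python scripts to look and compute and a tool call to move; the robot and the scene stay as the last step left them, time stands still between calls to the robot, and variables do not carry over. Pictures are saved under pics/ and viewed, and the job is handed in when it is done.

Besides the shell and the picture viewer there is one more tool, called after "Request:" as name(argument=value, ...), one argument or row to a line, values as JSON. apply_moves: Moves the arm, as the interface text tells. Its arguments: {"type":"object","properties":{"commands":{"type":"array"},"squeeze":{"type":"number"}},"required":["commands"]}

```bash
ls; mkdir -p pics; python3 - <<'E'
from rig import ctrl
import cv2,json
print(ctrl.sense())
for n in ["scene","top","wrist"]:
    print(n,ctrl.camera_info(n))
    im=ctrl.capture(n); cv2.imwrite(f"pics/{n}0.png",im[:,:,::-1])
E
```

```text
pics
{'time_s': 0.0, 'joints': array([ 1.07159107e+00,  3.13447111e-01,  1.49845194e+00,  3.66029068e-06,
        1.33101684e+00, -2.23429789e-01]), 'dq': array([-0.00035232,  0.00126143,  0.00063784, -0.00120949, -0.0010244 ,
       -0.00102229]), 'tau': array([-1.42454319e-03, -4.12261641e+01, -2.59737897e+01, -2.20881307e-04,
        4.14822440e-03,  1.46281604e-05]), 'eef_pos': array([142.85586573, 504.92787555, 241.73096048]), 'ee_rot': array([-2.35548256e-04,  1.37451605e-01,  9.90508263e-01, -6.18267409e-04]), 'force': array([-0.2889042 , -0.82260336,  0.27129514]), 'wrist_torque': array([ 0.00378852,  0.03540929, -0.04345302]), 'grip_width': 1.0001275862088552}
scene {'fov_y': 43.18596252290198, 'cx': 262.42866371887993, 'cy': 190.93423529756825, 'dist_coeffs': array([-0.11680178,  0.        ,  0.        ,  0.        ,  0.        ]), 'camera_from_world': array([[ 4.85262487e-01,  8.74272905e-01, -1.29308204e-02,
        -2.41069284e+02],
       [ 5.64035033e-01, -3.24297786e-01, -7.59404654e-01,
        -1.87126722e+02],
       [-6.68120349e-01,  3.61217155e-01, -6.50490097e-
[... 491 characters left out ...]
.22812191e-01, -1.90949438e-02, -9.92246214e-01,
         1.44541872e+03],
       [ 0.00000000e+00,  0.00000000e+00,  0.00000000e+00,
         1.00000000e+00]])}
wrist {'fov_y': 66.27401501534267, 'cx': 260.23443982435606, 'cy': 195.89596516348388, 'dist_coeffs': array([-0.07168721,  0.        ,  0.        ,  0.        ,  0.        ]), 'camera_from_world': array([[ 2.70936185e-01,  9.62596880e-01, -9.11375528e-04,
        -5.24023624e+02],
       [ 9.28768500e-01, -2.61165693e-01,  2.63023865e-01,
        -3.54172041e+01],
       [ 2.52947932e-01, -7.21091395e-02, -9.64788897e-01,
         3.77896633e+02],
       [ 0.00000000e+00,  0.00000000e+00,  0.00000000e+00,
         1.00000000e+00]])}
```

View pics/scene0.png

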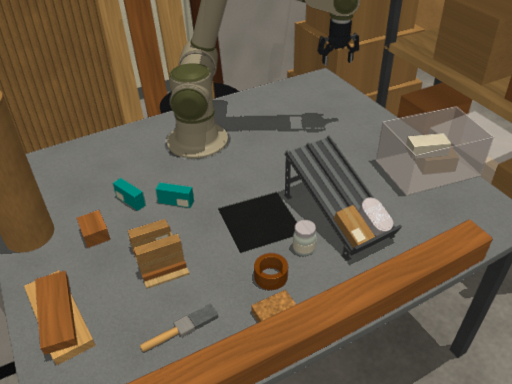

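View pics/top0.png

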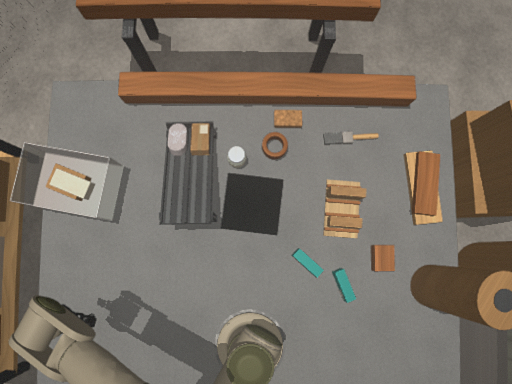

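View pics/wrist0.png

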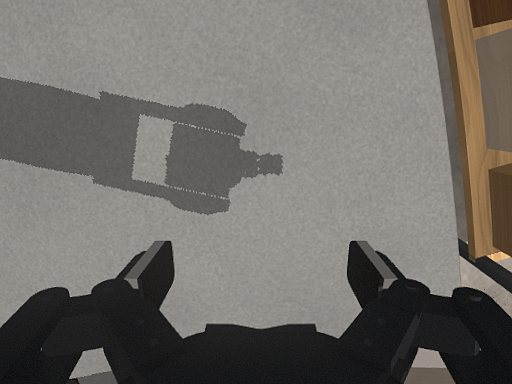

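The top view has image up = +x and image left = +y. The rack is at about (188,172), with the stock carton in its right lane at (200,138) and the tin in its left lane. The mat is at (252,204) and the stand at (344,208). I'll enlarge these areas to measure.

```bash
python3 - <<'E'
import cv2,numpy as np
t=cv2.imread('pics/top0.png'); s=cv2.imread('pics/scene0.png')
a=cv2.resize(t[165:245,310:380],None,fx=7,fy=7,interpolation=cv2.INTER_CUBIC)
b=cv2.resize(s[210:290,120:200],None,fx=7,fy=7,interpolation=cv2.INTER_CUBIC)[:560]
cv2.imwrite('pics/standtop.png',a); cv2.imwrite('pics/standscene.png',b)
cv2.imwrite('pics/racktop.png',cv2.resize(t[110:240,150:290],None,fx=4.5,fy=4.5,interpolation=cv2.INTER_CUBIC))
E
```

```text
(no output)
```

View pics/standtop.png

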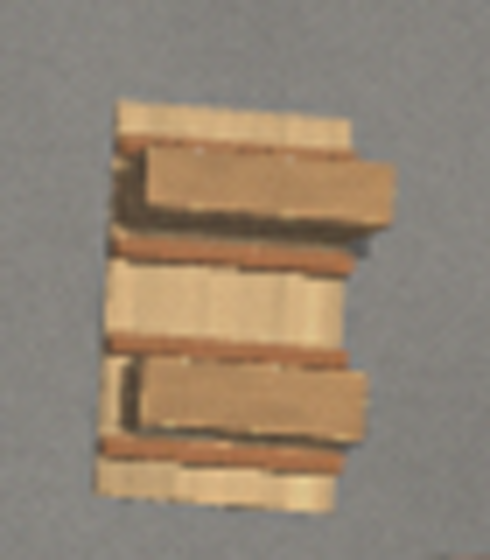

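View pics/standscene.png

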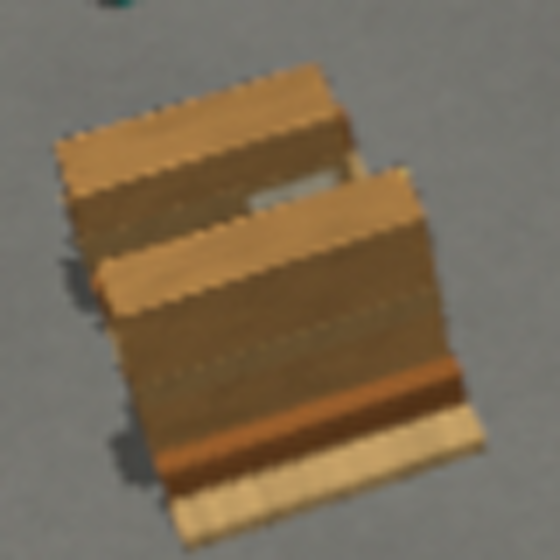

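View pics/racktop.png

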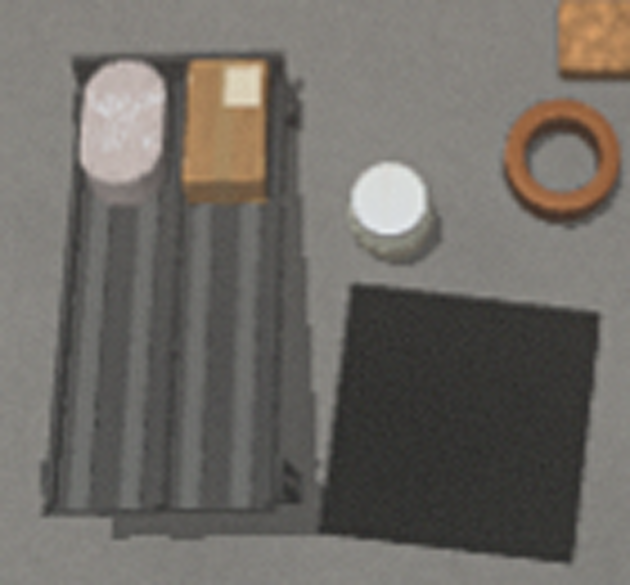

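The carton (60 mm high) is in the slot nearer the robot, with its top face at crop (140,360)-(365,442). The taller box is in the far slot. The rack's right lane holds the stock carton. Next I'll compute positions.

```bash
cat > h.py <<'E'
import numpy as np,cv2
def ray(info,uv):
    f=192/np.tan(np.radians(info['fov_y']/2)); K=np.array([[f,0,info['cx']],[0,f,info['cy']],[0,0,1]])
    p=cv2.undistortPoints(np.array(uv,float).reshape(-1,1,2),K,np.array(info['dist_coeffs'])).reshape(-1,2)
    T=info['camera_from_world'];R=T[:3,:3];c=-R.T@T[:3,3]
    d=np.c_[p,np.ones(len(p))]@R
    return c,d
def onz(info,uv,z):
    c,d=ray(info,uv); z=np.broadcast_to(z,len(d)); return c+d*((z-c[2])/d[:,2])[:,None]
def proj(info,P):
    f=192/np.tan(np.radians(info['fov_y']/2)); K=np.array([[f,0,info['cx']],[0,f,info['cy']],[0,0,1]])
    T=info['camera_from_world']
    return cv2.projectPoints(np.array(P,float).reshape(-1,1,3),cv2.Rodrigues(T[:3,:3])[0],T[:3,3],K,np.array(info['dist_coeffs']))[0].reshape(-1,2)
E
python3 - <<'E'
from h import *
from rig import ctrl
np.set_printoptions(precision=1,suppress=True)
t=ctrl.camera_info('top')
def crop(uv,o,s): return (np.array(uv,float)+.5)/s-.5+np.array(o)
def rep(n,uv,z):
    P=onz(t,uv,z); e=np.roll(P,-1,0)-P
    print(n,P[:,:2].tolist() and P[:,:2].round(1).tolist(),'c',P.mean(0)[:2],'len',np.linalg.norm(e,axis=1),'ang',np.degrees(np.arctan2(e[:,1],e[:,0])))
o=(310,165)
rep('carton top',crop([(140,360),(368,372),(365,442),(138,430)],o,7),68)
rep('tall top',crop([(147,147),(396,163),(390,229),(145,207)],o,7),98)
rep('stand board',crop([(117,100),(351,118),(333,512),(96,492)],o,7),8)
o=(150,110)
rep('mat',crop([(351,284),(600,313),(573,563),(320,533)],o,4.5),4)
# rack outer top (frame): low end corners ~ z; stock carton top 4 corners
# stock carton centre distance from stop 55 -> top face pts: s uphill 0 /110, height 34 normal
import math
a=math.radians(20)
def h(s,n=0): return 35+s*math.sin(a)+n*math.cos(a)
rep('stock top',crop([(188,60),(267,60),(265,186),(185,184)],o,4.5),[h(0,34)]*2+[h(110,34)]*2)
rep('rack top end rails/low',crop([(75,56),(282,56),(283,510),(45,514)],o,4.5),[h(0,8)]*2+[h(360,8)]*2)
rep('jar',crop([(350,198),(390,160),(429,198),(390,236)],o,4.5),85)
rep('tape',crop([(503,160),(562,99),(620,160),(562,217)],o,4.5),48)
E
```

```text
carton top [[439.8, -268.8], [434.3, -380.6], [400.3, -378.4], [406.0, -267.3]] c [ 420.1 -323.8] len [112.   34.  111.2  33.8] ang [-92.8 176.2  87.1  -2.5]
tall top [[539.4, -268.0], [532.6, -388.8], [500.8, -385.0], [510.6, -266.6]] c [ 520.8 -327.1] len [120.9  32.1 118.8  28.9] ang [-93.2 173.2  85.3  -2.9]
stand board [[576.5, -270.6], [568.2, -391.3], [367.8, -377.3], [377.8, -257.1]] c [ 472.6 -324.1] len [121.  200.9 120.7 199.2] ang [-93.9 176.   85.3  -3.9]
mat [[596.4, 80.6], [574.7, -116.2], [377.9, -94.6], [400.2, 102.2]] c [487.3  -7. ] len [197.9 198.  198.  197.5] ang [-96.3 173.7  83.6  -6.3]
stock top [[759.7, 205.4], [760.0, 144.5], [652.3, 140.3], [653.5, 199.8]] c [706.4 172.5] len [ 60.9 114.2  59.5 112.8] ang [ -89.7 -177.7   88.9    3. ]
rack top end rails/low [[769.9, 297.8], [770.5, 135.2], [409.1, 117.6], [405.0, 283.3]] c [588.6 208.5] len [162.6 382.2 165.8 385.3] ang [ -89.8 -177.2   91.4    2.3]
jar [[647.9, 78.1], [677.4, 48.4], [648.4, 18.8], [619.1, 47.8]] c [648.2  48.3] len [41.9 41.5 41.2 41.9] ang [ -45.2 -134.4  135.3   46.5]
tape [[687.1, -37.9], [736.2, -83.7], [688.0, -128.7], [642.5, -83.5]] c [688.4 -83.4] len [67.2 65.9 64.1 63.8] ang [ -43.  -137.   135.2   45.7]
```

```bash
cat >> h.py <<'E'
def Rq(q):
    w,x,y,z=q
    from scipy.spatial.transform import Rotation as R
    return R.from_quat([x,y,z,w]).as_matrix()
def togo(s,target,yaw):
    """target TCP mm, jaw yaw deg: tool-axis shift cm at present orientation and roll rad; also shift after the roll"""
    R=Rq(s['ee_rot']); d=np.array(target)-s['eef_pos']
    y=np.degrees(np.arctan2(R[1,1],R[0,1])); r=(yaw-y+180)%360-180
    a=np.radians(yaw); R2=np.array([[-np.sin(a),np.cos(a),0],[np.cos(a),np.sin(a),0],[0,0,-1]]);R2[0,0]*=-1;R2[0]=R2[0]
    yv=np.array([np.cos(a),np.sin(a),0]);zv=np.array([0,0,-1.]);xv=np.cross(yv,zv);R2=np.c_[xv,yv,zv]
    print('t',round(s['time_s'],2),'pos',s['eef_pos'].round(1),'yaw',round(y,2),'roll',round(-np.radians(r),4),'now-axes cm',(R.T@d/10).round(2),'after-roll cm',(R2.T@d/10).round(2),'zax',R[:,2].round(3),'F',s['force'].round(1),'w',round(s['grip_width'],3),'j',s['joints'].round(2))
E
python3 - <<'E'
from h import *
from rig import ctrl
print([a for a in dir(ctrl) if a[0]!='_'],ctrl.tip_extent)
togo(ctrl.sense(),(420,-324,150),-3.3)
E
```

```text
['PlanningError', 'camera_info', 'capture', 'finish_job', 'sense', 'tip_extent'] 11.0
t 0.15 pos [142.9 505.  241.9] yaw 74.2 roll 1.3526 now-axes cm [-49.24 -72.21   9.25] after-roll cm [-81.17  32.44   9.19] zax [-0.    -0.001 -1.   ] F [-0.5  0.2 -0. ] w 1.0 j [ 1.07  0.31  1.5  -0.    1.33 -0.22]
```

```bash
python3 - <<'E'
import cv2
s=cv2.imread('pics/scene0.png')
cv2.imwrite('pics/rackscene.png',cv2.resize(s[125:255,270:405],None,fx=4.5,fy=4.5,interpolation=cv2.INTER_CUBIC))
E
```

```text
(no output)
```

View pics/rackscene.png

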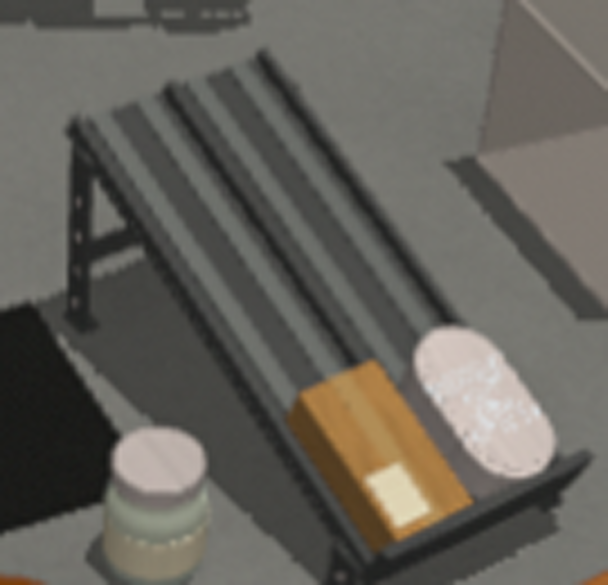

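The rack scene crop confirms the stock carton in the right lane, on the camera's left and the jar's side, resting against the stop. I'll start moving: roll first, then translate.

Request:
apply_moves(
  commands=[
    [8.5, 0, 0, 0, 0.113],
    [8.5, 0, 0, 0, 0.113],
    [8.5, 0, 0, 0, 0.113],
    [8.5, 0, 0, 0, 0.113],
    [8.5, 0, 0, 0, 0.113],
    [8.5, 0, 0, 0, 0.113],
    [8.5, 0, 0, 0, 0.113],
    [8.5, 0, 0, 0, 0.113],
    [8.5, 0, 0, 0, 0.113],
    [8.5, 0, 0, 0, 0.113],
    [8.5, 0, 0, 0, 0.113],
    [8.5, 0, 0, 0, 0.11],
  ],
)

```text
time_s: 1.15
eef_pos: [142.9, 505.0, 242.0]
ee_rot: [0.0, 0.729, 0.684, -0.0]
force: [0.1, 1.3, 0.5]
grip_width: 0.993
```

Request:
apply_moves(
  commands=[
    [8.5, -3.2, 1.3, 0, 0],
    [8.5, -3.2, 1.3, 0, 0],
    [8.5, -3.2, 1.3, 0, 0],
    [8.5, -3.2, 1.3, 0, 0],
    [8.5, -3.2, 1.3, 0, 0],
    [8.5, -3.2, 1.3, 0, 0],
    [8.5, -3.2, 1.3, 0, 0],
    [8.5, -3.2, 1.3, 0, 0],
    [8.5, -3.2, 1.3, 0, 0],
    [8.5, -3.2, 1.3, 0, 0],
    [8.5, -3.2, 1.3, 0, 0],
    [8.5, -3.2, 1.3, 0, 0],
  ],
)

```text
time_s: 2.15
eef_pos: [276.4, 111.2, 242.4]
ee_rot: [0.0, 0.727, 0.686, 0.0]
force: [0.1, 0.1, 0.4]
grip_width: 0.996
```

```bash
python3 - <<'E'
from h import *
from rig import ctrl
togo(ctrl.sense(),(420,-324,200),-3.3)
t=cv2.cvtColor(cv2.imread('pics/top0.png'),cv2.COLOR_BGR2GRAY)
for r in (165,185,205,215,219): print(r,list(zip(range(158,222),t[r,158:222])) and ' '.join(f'{v}' for v in t[r,158:222]))
E
```

```text
t 2.15 pos [276.4 111.2 242.4] yaw -3.3 roll -0.0 now-axes cm [-42.63  16.84   4.24] after-roll cm [-42.63  16.84   4.24] zax [ 0.001  0.    -1.   ] F [0.1 0.1 0.4] w 0.996 j [-0.02 -0.23  2.06  0.    1.3   0.04]
165 129 128 128 128 128 128 99 86 62 66 90 93 108 107 113 102 88 85 86 87 85 85 96 109 111 105 92 84 87 86 87 78 75 86 94 109 109 111 100 86 84 81 86 83 89 102 107 108 110 96 85 85 85 79 75 88 87 93 88 113 131 133 132 133
185 128 130 132 134 124 83 66 65 82 88 103 106 111 104 86 81 82 85 81 84 85 99 107 109 105 89 80 83 86 77 70 77 81 96 110 110 109 92 79 76 80 80 82 85 97 109 112 110 94 75 80 80 84 69 77 88 90 91 90 87 91 116 129 130
205 130 135 132 87 72 61 82 86 98 108 109 111 104 82 81 85 88 82 84 95 112 109 111 104 83 79 82 82 78 65 73 83 93 110 109 108 100 85 80 83 83 83 79 92 102 110 108 101 87 81 80 80 75 70 83 88 90 89 88 86 84 87 113 132
215 127 88 77 81 58 83 84 95 112 108 110 105 85 80 84 83 85 82 88 102 105 110 104 91 82 83 88 87 74 72 82 86 102 110 108 109 99 82 81 82 83 82 82 97 109 108 108 93 79 82 85 83 72 79 74 63 55 55 66 80 89 91 119 135
219 126 98 83 76 63 86 84 101 111 112 114 105 85 81 85 85 85 82 93 108 110 111 97 78 81 83 87 83 69 69 84 90 105 113 110 104 93 80 85 84 83 83 85 103 110 108 106 96 87 83 85 85 73 70 68 52 48 54 68 80 89 90 90 72
```

Request:
apply_moves(
  commands=[
    [8.5, -3.5, 1.4, 0.4, 0],
    [8.5, -3.5, 1.4, 0.4, 0],
    [8.5, -3.5, 1.4, 0.4, 0],
    [8.5, -3.5, 1.4, 0.4, 0],
    [8.5, -3.5, 1.4, 0.4, 0],
    [8.5, -3.5, 1.4, 0.4, 0],
    [8.5, -3.5, 1.4, 0.4, 0],
    [8.5, -3.5, 1.4, 0.4, 0],
    [8.5, -3.5, 1.4, 0.4, 0],
    [8.5, -3.5, 1.4, 0.4, 0],
    [8.5, -3.8, 1.4, 0.2, 0],
    [8.5, -3.8, 1.4, 0, 0],
  ],
)

```text
time_s: 3.15
eef_pos: [419.5, -323.9, 199.4]
ee_rot: [-0.001, 0.727, 0.686, 0.0]
force: [0.7, 0.4, 1.4]
grip_width: 0.997
```

```bash
cat > rack.py <<'E'
from h import *
def planept(info,uv,org,yaw,n):
    """ray meets plane n mm over the lane floor; returns world pts and rack coords"""
    a=np.radians(yaw);b=np.radians(20)
    u=np.array([np.cos(a),np.sin(a),0]);v=np.array([-np.sin(a),np.cos(a),0])
    N=np.sin(b)*u+np.array([0,0,np.cos(b)])
    p0=np.array([org[0],org[1],0])+169*u+np.array([0,0,35])+n*N
    c,d=ray(info,uv); P=c+d*(((p0-c)@N)/(d@N))[:,None]
    q=P-np.array([org[0],org[1],0]); return P,np.c_[q@u,q@v,q[:,2]]
E
python3 - <<'E'
from rack import *
from rig import ctrl
np.set_printoptions(precision=1,suppress=True)
ti=ctrl.camera_info('top')
t=cv2.cvtColor(cv2.imread('pics/top0.png'),cv2.COLOR_BGR2GRAY).astype(float)
uv={'L':[],'R':[]}
for r in range(158,221,4):
    g=np.clip(t[r-1:r+2].mean(0)-88,0,None)
    bl=[];c=163
    # runner blobs between rack edges
    cols=np.arange(160,212)
    on=g[cols]>4
    lab=np.split(cols[on],np.where(np.diff(cols[on])>1)[0]+1)
    m=[(l*g[l]).sum()/g[l].sum() for l in lab if 3<=len(l)<=7 and g[l].max()<30]
    print(r,np.array(m))
E
python3 - <<'E'
from h import *
from rig import ctrl
s=ctrl.sense(); togo(s,(420,-324,200),-3.3)
i=ctrl.camera_info('wrist'); im=ctrl.capture('wrist'); cv2.imwrite('pics/w1.png',im[:,:,::-1])
np.save('w1.npy',i['camera_from_world'])
for P in [(420,-324,68)]: print(proj(i,[P]))
E
```

```text
158 [171.6 182.2 194.2 205. ]
162 [171.4 182.  194.4 204.9]
166 [171.1 181.6 194.1 204.9]
170 [170.6 181.5 193.9 204.5]
174 [170.4 181.1 193.6 204.6]
178 [170.3 180.9 193.4 204.3]
182 [169.7 180.5 193.4 204.2]
186 [169.5 180.4 192.9 204. ]
190 [169.2 180.2 192.9 203.8]
194 [168.8 180.  192.9 203.8]
198 [168.4 179.5 192.5 203.7]
202 [168.3 179.3 192.3 203.5]
206 [167.9 179.2 192.1 203.4]
210 [167.6 178.9 192.  203.2]
214 [167.4 178.8 191.9 203. ]
218 [167.2 178.4 191.5 202.9]
t 3.15 pos [ 419.5 -323.9  199.4] yaw -3.33 roll -0.0006 now-axes cm [-0.01  0.05 -0.06] after-roll cm [-0.01  0.05 -0.06] zax [-0.001  0.001 -1.   ] F [0.7 0.4 1.4] w 0.997 j [-0.88  0.36  1.55  0.    1.24 -0.82]
[[260.33350098 189.84457052]]
```

View pics/w1.png

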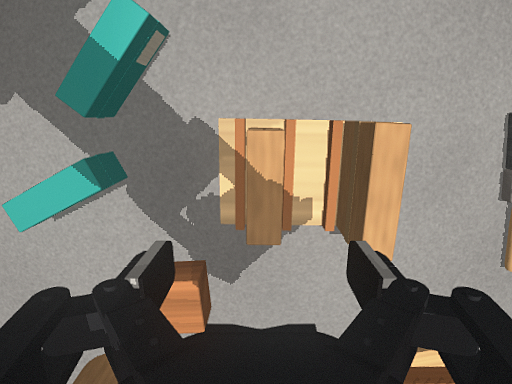

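The wrist view shows the carton's top face with corners at about (248,129), (284,130), (282,245), (246,243), centred near (265,187). I'll ray-cast it, and fit the lane from the runner pixels.

```bash
python3 - <<'E'
from rack import *
from rig import ctrl
np.set_printoptions(precision=1,suppress=True)
i=dict(ctrl.camera_info('wrist')); i['camera_from_world']=np.load('w1.npy')
P=onz(i,[(247.5,128.5),(283.5,129.5),(282,244.5),(246,243)],68)
e=np.roll(P,-1,0)-P; print(P[:,:2],P.mean(0),np.linalg.norm(e,axis=1),np.degrees(np.arctan2(e[:,1],e[:,0])))
ti=ctrl.camera_info('top')
rows=np.arange(158,221,4)
L1=[171.6,171.4,171.1,170.6,170.4,170.3,169.7,169.5,169.2,168.8,168.4,168.3,167.9,167.6,167.4,167.2]
L2=[182.2,182,181.6,181.5,181.1,180.9,180.5,180.4,180.2,180,179.5,179.3,179.2,178.9,178.8,178.4]
R1=[194.2,194.4,194.1,193.9,193.6,193.4,193.4,192.9,192.9,192.9,192.5,192.3,192.1,192,191.9,191.5]
R2=[205,204.9,204.9,204.5,204.6,204.3,204.2,204,203.8,203.8,203.7,203.5,203.4,203.2,203,202.9]
org=(576,205.6);yaw=2.6
for k in range(3):
    out=[]
    for c in (L1,L2,R1,R2):
        W,q=planept(ti,np.c_[c,rows],org,yaw,0); f=np.polyfit(W[:,0],W[:,1],1); out.append((np.degrees(np.arctan(f[0])),q[:,1].mean(),q[:,1].std()))
    out=np.array(out); print(out.round(2).tolist())
    yaw=out[:,0].mean(); a=np.radians(yaw)
    # shift origin laterally so that lanes' centres are symmetric
    m=out[:,1].mean(); org=(org[0]-m*np.sin(a),org[1]+m*np.cos(a))
print(org,yaw)
# x along: stock carton uphill top edge & stop edge, in the plane n=34
c=lambda uv:(np.array(uv,float)+.5)/4.5-.5+np.array((150,110))
W,q=planept(ti,c([(188,60),(267,60),(265,186),(185,184)]),org,yaw,34); print('stock top in rack',q)
print('expect x', 169+34*np.sin(np.radians(20)), 169+34*np.sin(np.radians(20))-110*np.cos(np.radians(20)))
W,q=planept(ti,c([(50,512),(165,512),(285,508)]),org,yaw,8); print('top end rails',q)
si=ctrl.camera_info('scene')
c2=lambda uv:(np.array(uv,float)+.5)/4.5-.5+np.array((270,125))
W,q=planept(si,c2([(293,408),(375,360),(471,503),(375,552)]),org,yaw,34); print('stock scene',q,W.mean(0))
W,q=planept(si,c2([(75,125),(170,88),(263,55)]),org,yaw,8); print('rails top scene',q)
E
```

```text
[[ 411.9 -268. ]
 [ 443.4 -270.7]
 [ 437.9 -379.9]
 [ 403.1 -376.4]] [ 424.1 -323.7   68. ] [ 31.6 109.4  35.  108.7] [ -4.8 -92.8 174.2  85.3]
[[1.42, 62.31, 1.36], [1.45, 26.2, 1.32], [1.48, -15.64, 1.31], [1.37, -51.68, 1.4]]
[[1.42, 55.96, 0.3], [1.45, 19.89, 0.27], [1.48, -21.93, 0.39], [1.37, -57.97, 0.25]]
[[1.42, 56.98, 0.3], [1.45, 20.9, 0.27], [1.48, -20.92, 0.39], [1.37, -56.96, 0.25]]
(np.float64(575.8930942615524), np.float64(209.88600147026185)) 1.4296422836026808
stock top in rack [[184.   -8.9  65.7]
 [182.6 -69.9  66.2]
 [ 74.4 -71.6 105.6]
 [ 77.3 -12.1 104.6]]
expect x 180.62868487307273 77.2624965866228
top end rails [[-167.7   74.1  166. ]
 [-169.    -6.2  166.5]
 [-167.7  -89.5  166.1]]
stock scene [[ 86.6 -76.6 101.2]
 [ 80.2  -8.3 103.5]
 [182.2 -10.   66.4]
 [183.2 -84.7  66. ]] [710.  168.3  84.3]
rails top scene [[-158.4  -79.2  162.7]
 [-160.1   -1.6  163.3]
 [-159.5   76.3  163.1]]
```

The carton centre is at about (422, -324), allowing for the 2 mm calibration. The lane fit gives rack yaw 1.43° and runners at exactly ±39 mm. Next I descend to TCP z = 47, which puts the tips 10 mm above the battens, and grip.

Request:
apply_moves(
  commands=[
    [8.5, 0, 0.3, 2.5, 0.004],
    [8.5, 0, 0, 2.5, 0],
    [8.5, 0, 0, 2.5, 0],
    [8.5, 0, 0, 2.5, 0],
    [8.5, 0, 0, 2.2, 0],
    [8.5, 0, 0, 1.5, 0],
    [8.5, 0, 0, 1.0, 0],
    [8.5, 0, 0, 0.5, 0],
    [8.5, 0, 0, 0, 0],
  ],
)

```text
time_s: 3.95
eef_pos: [422.3, -322.2, 47.7]
ee_rot: [-0.001, 0.729, 0.685, 0.0]
force: [-0.3, 0.4, -0.4]
grip_width: 0.997
```

Request:
apply_moves(
  commands=[
    [2.5, 0, 0, 0, 0],
    [2.5, 0, 0, 0, 0],
    [2.5, 0, 0, 0, 0],
    [2.5, 0, 0, 0, 0],
    [2.5, 0, 0, 0, 0],
    [2.5, 0, 0, 0, 0],
    [2.5, 0, 0, 0, 0],
    [2.5, 0, 0, 0, 0],
    [2.5, 0, 0, 0, 0],
    [2.5, 0, 0, 0, 0],
  ],
  squeeze=35,
)

```text
time_s: 4.78
eef_pos: [422.7, -322.7, 49.0]
ee_rot: [0.001, 0.729, 0.685, -0.0]
force: [-1.5, 1.3, 5.9]
grip_width: 0.393
```

It gripped at 33.6 mm, which matches the 34 mm thickness. Lifting.

Request:
apply_moves(
  commands=[
    [2.5, 0, 0, -0.5, 0],
    [2.5, 0, 0, -1.0, 0],
    [2.5, 0, 0, -1.5, 0],
    [2.5, 0, 0, -2.0, 0],
    [2.5, 0, 0, -2.0, 0],
    [2.5, 0, 0, -2.0, 0],
    [2.5, 0, 0, -2.0, 0],
    [2.5, 0, 0, -2.0, 0],
    [2.5, 0, 0, -1.0, 0],
    [2.5, 0, 0, 0, 0],
  ],
)

```text
time_s: 5.62
eef_pos: [423.0, -323.0, 190.6]
ee_rot: [0.002, 0.729, 0.685, -0.0]
force: [-0.1, -0.9, -4.2]
grip_width: 0.395
```

```bash
python3 - <<'E'
from h import *
from rig import ctrl
s=ctrl.sense(); togo(s,(480,-40,190),-88.6)
im=ctrl.capture('wrist'); cv2.imwrite('pics/w2.png',im[:,:,::-1])
E
```

```text
t 5.62 pos [ 423.  -323.   190.6] yaw -3.54 roll 1.4845 now-axes cm [ 2.86e+01  3.94e+00 -1.00e-02] after-roll cm [  6.39 -28.15   0.06] zax [ 0.003 -0.003 -1.   ] F [-0.1 -0.9 -4.2] w 0.395 j [-0.87  0.37  1.56  0.    1.21 -0.81]
```

View pics/w2.png

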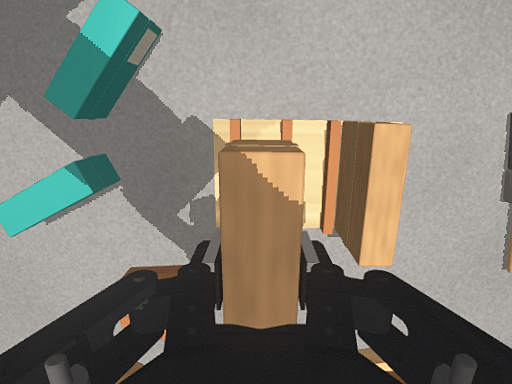

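The carton is held level and clear of the stand. Carrying it to the mat (dx 28.6, dy 3.9), then rolling 1.485.

Request:
apply_moves(
  commands=[
    [2.5, 1.6, 0.2, 0, 0],
    [2.5, 3.0, 0.4, 0, 0],
    [2.5, 3.0, 0.4, 0, 0],
    [2.5, 3.0, 0.4, 0, 0],
    [2.5, 3.0, 0.4, 0, 0],
    [2.5, 3.0, 0.4, 0, 0],
    [2.5, 3.0, 0.4, 0, 0],
    [2.5, 3.0, 0.4, 0, 0],
    [2.5, 3.0, 0.4, 0, 0],
    [2.5, 2.0, 0.3, 0, 0],
    [2.5, 1.0, 0.2, 0, 0],
  ],
)

```text
time_s: 6.58
eef_pos: [478.4, -36.5, 187.0]
ee_rot: [-0.001, 0.728, 0.686, -0.0]
force: [0.2, -0.4, -3.2]
grip_width: 0.393
```

Request:
apply_moves(
  commands=[
    [2.5, 0, 0, 0, 0.105],
    [2.5, 0, 0, 0, 0.115],
    [2.5, 0, 0, 0, 0.115],
    [2.5, 0, 0, 0, 0.115],
    [2.5, 0, 0, 0, 0.115],
    [2.5, 0, 0, 0, 0.115],
    [2.5, 0, 0, 0, 0.115],
    [2.5, 0, 0, 0, 0.115],
    [2.5, 0, 0, 0, 0.115],
    [2.5, 0, 0, 0, 0.115],
    [2.5, 0, 0, 0, 0.115],
    [2.5, 0, 0, 0, 0.115],
  ],
)

```text
time_s: 7.58
eef_pos: [478.6, -39.5, 187.2]
ee_rot: [-0.0, 0.998, 0.066, -0.001]
force: [0.4, 0.1, -2.9]
grip_width: 0.391
```

Request:
apply_moves(
  commands=[
    [2.5, 0, 0, 2.0, 0.11],
    [2.5, 0, 0, 2.5, 0.005],
    [2.5, 0, 0, 2.5, 0],
    [2.5, 0, 0, 2.5, 0],
    [2.5, 0, 0, 2.0, 0],
    [2.5, 0, 0, 1.2, 0],
    [2.5, 0, 0, 0.8, 0],
    [2.5, 0, 0, 0, 0],
  ],
)

```text
time_s: 8.25
eef_pos: [477.9, -39.2, 51.5]
ee_rot: [-0.001, 1.0, 0.012, -0.002]
force: [-0.6, 0.1, -2.6]
grip_width: 0.395
```

```bash
python3 - <<'E'
from h import *
from rig import ctrl
s=ctrl.sense(); togo(s,(480,-35,45),-88.6)
E
```

```text
t 8.25 pos [477.9 -39.2  51.5] yaw -88.65 roll -0.001 now-axes cm [ 0.22 -0.41  0.65] after-roll cm [ 0.22 -0.42  0.65] zax [-0.004  0.001 -1.   ] F [-0.6  0.1 -2.6] w 0.395 j [-0.33  0.47  1.84 -0.    0.83  1.22]
```

Request:
apply_moves(
  commands=[
    [2.5, 0, 0, 0.2, 0],
    [2.5, 0, 0, 0.2, 0],
    [2.5, 0, 0, 0.1, 0],
    [2.5, 0, 0, 0, 0],
  ],
)

```text
time_s: 8.58
eef_pos: [479.3, -39.5, 48.6]
ee_rot: [0.0, 1.0, 0.012, 0.0]
force: [-0.2, 0.2, -3.6]
grip_width: 0.389
```

Request:
apply_moves(
  commands=[
    [2.5, 0, 0, 0.15, 0],
    [2.5, 0, 0, 0.15, 0],
    [2.5, 0, 0, 0, 0],
  ],
)

```text
time_s: 8.83
eef_pos: [479.0, -39.4, 45.2]
ee_rot: [-0.0, 1.0, 0.012, -0.0]
force: [0.2, -0.2, -1.9]
grip_width: 0.387
```

Request:
apply_moves(
  commands=[
    [2.5, 0, 0, 0.1, 0],
    [2.5, 0, 0, 0.05, 0],
    [2.5, 0, 0, 0, 0],
  ],
)

```text
time_s: 9.08
eef_pos: [479.2, -39.4, 44.9]
ee_rot: [0.0, 1.0, 0.012, 0.0]
force: [-5.8, -0.1, 13.3]
grip_width: 0.391
```

The carton is standing on the mat (contact 13 N). Opening, raising a little, and checking where the tips are.

Request:
apply_moves(
  commands=[
    [8.5, 0, 0, 0, 0],
    [8.5, 0, 0, 0, 0],
    [8.5, 0, 0, 0, 0],
    [8.5, 0, 0, 0, 0],
    [8.5, 0, 0, 0, 0],
    [8.5, 0, 0, 0, 0],
    [8.5, 0, 0, 0, 0],
    [8.5, 0, 0, -0.4, 0],
    [8.5, 0, 0, -0.5, 0],
    [8.5, 0, 0, 0, 0],
  ],
)

```text
time_s: 9.92
eef_pos: [479.7, -39.6, 53.9]
ee_rot: [0.0, 1.0, 0.012, 0.001]
force: [-0.0, 0.5, -0.1]
grip_width: 0.994
```

```bash
python3 - <<'E'
from h import *
from rig import ctrl
s=ctrl.sense(); togo(s,(480,-35,45),-88.6)
i=ctrl.camera_info('scene')
im=ctrl.capture('scene')[:,:,::-1].copy(); cv2.imwrite('pics/s3full.png',im)
cv2.imwrite('pics/s3.png',cv2.resize(im[150:260,190:320],None,fx=6,fy=5.4,interpolation=cv2.INTER_CUBIC))
w=ctrl.capture('wrist'); cv2.imwrite('pics/w3.png',w[:,:,::-1])
p=s['eef_pos']
for z in (p[2]-11,p[2]): print(z,proj(i,[(p[0]-11,p[1]+42,z),(p[0]+11,p[1]+42,z),(p[0]+11,p[1]-42,z),(p[0]+11,p[1]-57,z)]))
E
```

```text
t 9.92 pos [479.7 -39.6  53.9] yaw -88.63 roll -0.0006 now-axes cm [ 0.04 -0.46  0.88] after-roll cm [ 0.04 -0.46  0.89] zax [ 0.002 -0.001 -1.   ] F [-0.   0.5 -0.1] w 0.994 j [-0.33  0.47  1.84 -0.    0.84  1.22]
42.850590463539575 [[258.38664418 205.63474162]
 [261.95775349 209.98319301]
 [236.57580137 219.79547371]
 [231.93289361 221.58884413]]
53.850590463539575 [[258.31854543 202.8962808 ]
 [261.90699596 207.23886099]
 [236.3920524  217.04447044]
 [231.72411984 218.83709822]]
```

View pics/s3.png

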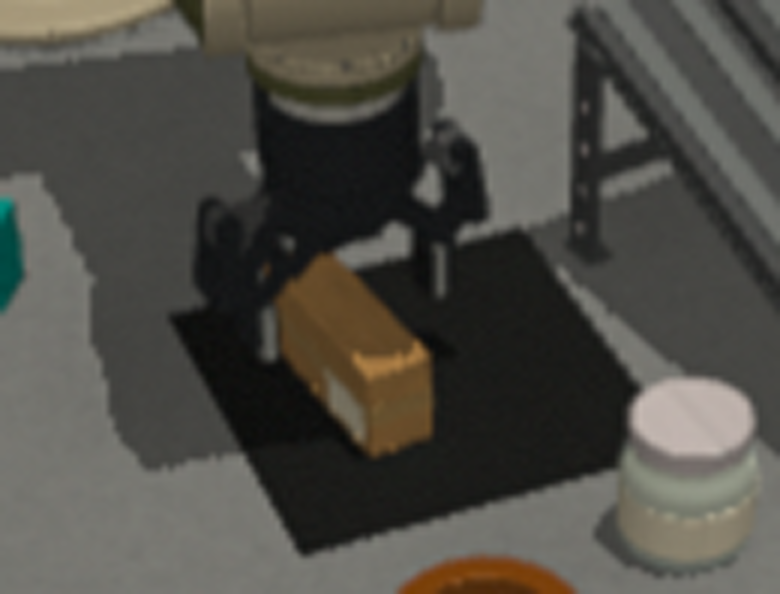

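View pics/w3.png

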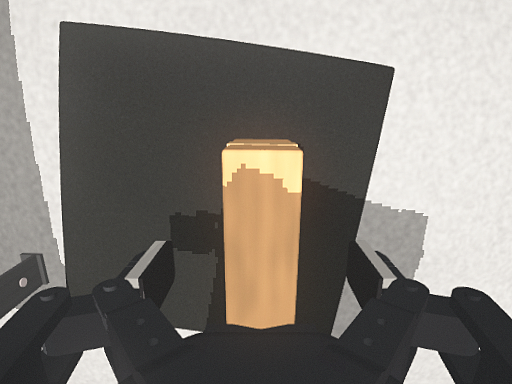

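In the scene view the carton stands on the mat between the open fingers. The fingertips are at pixels (235,217) and (263,205), so open tips sit at about TCP height, z ≈ 54, or 10 mm below the carton's top. I'll push the top towards world +y (tool -y) so it tips over.

Request:
apply_moves(
  commands=[
    [8.5, 0, -1.0, 0, 0],
    [8.5, 0, -1.0, 0, 0],
    [8.5, 0, -0.5, 0, 0],
    [8.5, 0, -0.4, 0, 0],
    [8.5, 0, -0.4, 0, 0],
    [8.5, 0, -0.4, 0, 0],
  ],
)

```text
time_s: 10.52
eef_pos: [478.4, -2.0, 52.9]
ee_rot: [0.0, 1.0, 0.012, 0.0]
force: [0.3, -0.5, 0.7]
grip_width: 1.0
```

```bash
python3 - <<'E'
from h import *
from rig import ctrl
s=ctrl.sense(); togo(s,(480,-35,45),-88.6)
im=ctrl.capture('scene')[:,:,::-1].copy()
cv2.imwrite('pics/s4.png',cv2.resize(im[150:260,190:320],None,fx=6,fy=5.4,interpolation=cv2.INTER_CUBIC))
E
```

```text
t 10.52 pos [478.4  -2.   52.9] yaw -88.62 roll -0.0003 now-axes cm [0.08 3.3  0.79] after-roll cm [0.08 3.3  0.79] zax [ 0. -0. -1.] F [ 0.3 -0.5  0.7] w 1.0 j [-0.25  0.46  1.85 -0.    0.83  1.3 ]
```

View pics/s4.png

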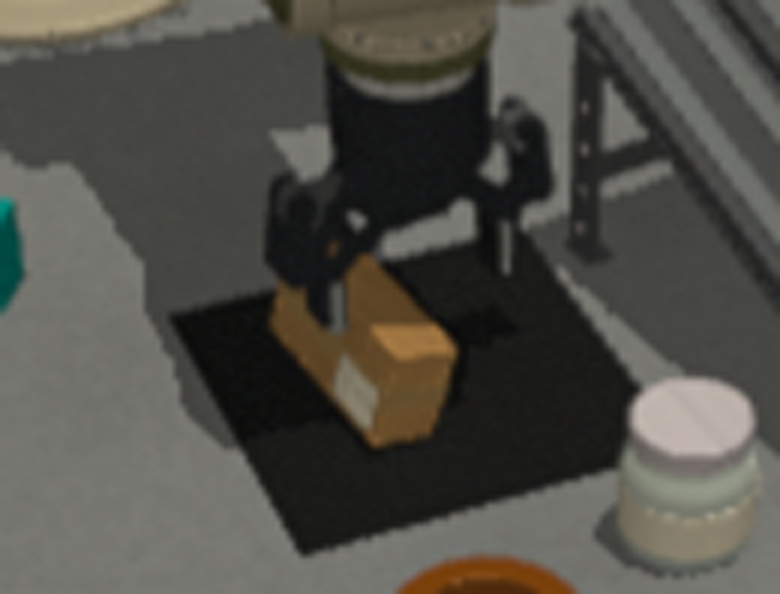

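The carton is leaning about 15° with its lower edge still in place, so it is tipping and not sliding. I'll keep pushing slowly.

Request:
apply_moves(
  commands=[
    [8.5, 0, -0.4, 0, 0],
    [8.5, 0, -0.4, 0, 0],
    [8.5, 0, -0.4, 0, 0],
    [8.5, 0, -0.3, 0, 0],
    [8.5, 0, 0, 0, 0],
    [8.5, 0, 0, 0, 0],
    [8.5, 0, 0, 0, 0],
  ],
)

```text
time_s: 11.15
eef_pos: [477.9, 12.5, 52.8]
ee_rot: [-0.0, 1.0, 0.012, -0.0]
force: [0.2, -1.2, 0.9]
grip_width: 0.995
```

```bash
python3 - <<'E'
from h import *
from rig import ctrl
s=ctrl.sense(); togo(s,(480,-35,45),-88.6)
im=ctrl.capture('scene')[:,:,::-1].copy()
cv2.imwrite('pics/s5.png',cv2.resize(im[150:260,190:320],None,fx=6,fy=5.4,interpolation=cv2.INTER_CUBIC))
E
```

```text
t 11.15 pos [477.9  12.5  52.8] yaw -88.64 roll -0.0007 now-axes cm [0.1  4.76 0.78] after-roll cm [0.1  4.76 0.78] zax [-0.  0. -1.] F [ 0.2 -1.2  0.9] w 0.995 j [-0.22  0.46  1.85  0.    0.83  1.33]
```

View pics/s5.png

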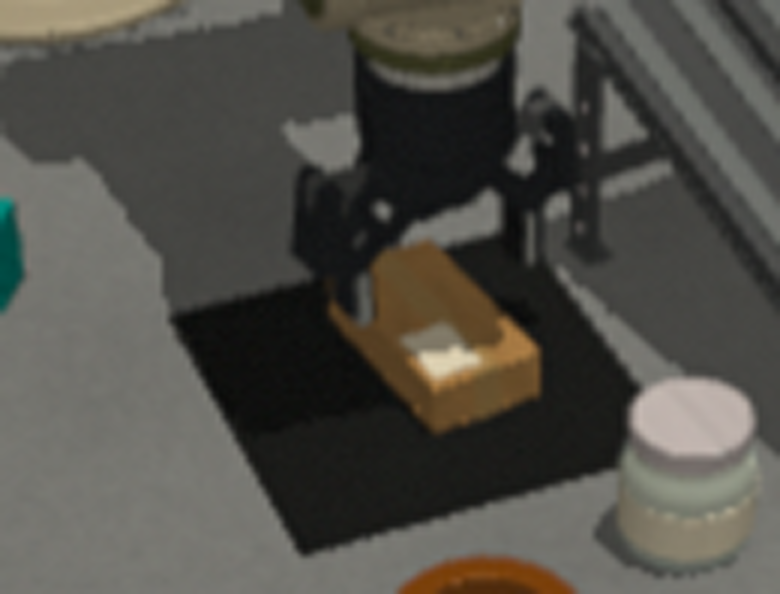

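The carton is flat on the mat and free. I'll raise the arm and measure it.

Request:
apply_moves(
  commands=[
    [8.5, 0, 0, -1.5, 0],
    [8.5, 0, 0, -3, 0],
    [8.5, 0, 0, -3, 0],
    [8.5, 0, 0, -3, 0],
    [8.5, 0, 0, -1.5, 0],
    [8.5, 0, 0, 0, 0],
    [8.5, 0, 0, 0, 0],
  ],
)

```text
time_s: 11.78
eef_pos: [477.9, 12.5, 172.9]
ee_rot: [0.0, 1.0, 0.012, 0.0]
force: [0.5, 0.2, -0.9]
grip_width: 0.993
```

```bash
python3 - <<'E'
from h import *
from rig import ctrl
s=ctrl.sense(); togo(s,(480,12,45),-88.6)
np.save('w6.npy',ctrl.camera_info('wrist')['camera_from_world'])
im=ctrl.capture('wrist')[:,:,::-1].copy(); cv2.imwrite('pics/w6.png',im)
im=ctrl.capture('scene')[:,:,::-1].copy(); cv2.imwrite('pics/s6full.png',im)
cv2.imwrite('pics/s6.png',cv2.resize(im[150:260,190:320],None,fx=6,fy=5.4,interpolation=cv2.INTER_CUBIC))
E
```

```text
t 11.78 pos [477.9  12.5 172.9] yaw -88.65 roll -0.0008 now-axes cm [ 0.2   0.05 12.79] after-roll cm [ 0.21  0.05 12.79] zax [ 0.001 -0.    -1.   ] F [ 0.5  0.2 -0.9] w 0.993 j [-0.22  0.28  1.73 -0.    1.13  1.33]
```

View pics/w6.png

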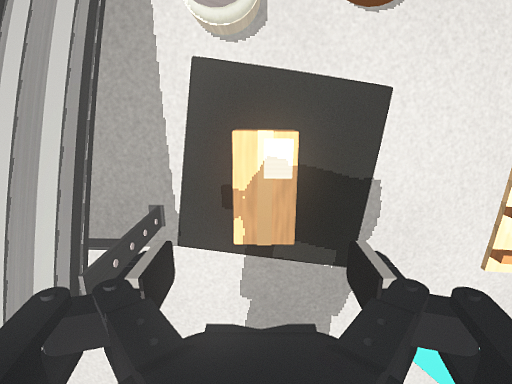

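View pics/s6.png

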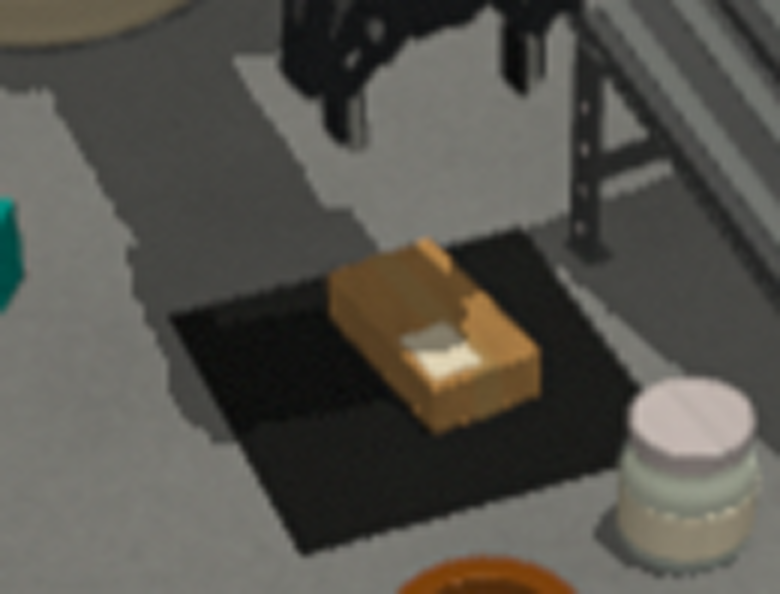

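The carton lies flat and untouched on the mat. In the wrist view its top face corners are near (232,130), (298,130), (296,244), (234,244). Ray-casting at z = 38.

```bash
python3 - <<'E'
from h import *
from rig import ctrl
np.set_printoptions(precision=1,suppress=True)
i=dict(ctrl.camera_info('wrist')); i['camera_from_world']=np.load('w6.npy')
im=cv2.imread('pics/w6.png'); hsv=cv2.cvtColor(im,cv2.COLOR_BGR2HSV)
m=((hsv[:,:,2]>80)&(np.indices(hsv.shape[:2])[0]>115)&(np.indices(hsv.shape[:2])[0]<255)&(np.indices(hsv.shape[:2])[1]>222)&(np.indices(hsv.shape[:2])[1]<310)&((hsv[:,:,1]>60)|(hsv[:,:,2]>200))).astype(np.uint8)
m=cv2.morphologyEx(m,cv2.MORPH_OPEN,np.ones((5,5)))
m[245:]=0
r=cv2.minAreaRect(np.argwhere(m)[:,::-1].astype(np.float32)); print(r)
for uv in ([(231.5,129.5),(298.5,130),(296,244.5),(233.5,244.5)],):
    P=onz(i,uv,38); e=np.roll(P,-1,0)-P; print(P[:,:2],P.mean(0),np.linalg.norm(e,axis=1),np.degrees(np.arctan2(e[:,1],e[:,0])))
si=ctrl.camera_info('scene')
c2=lambda uv:(np.array(uv,float)+.5)/np.array([6,5.4])-.5+np.array((190,150))
P=onz(si,c2([(330,280),(435,238),(540,348),(435,390)]),38);e=np.roll(P,-1,0)-P; print('scene',P[:,:2],P.mean(0),np.linalg.norm(e,axis=1),np.degrees(np.arctan2(e[:,1],e[:,0])))
P=P.mean(0)
E
```

```text
((264.5, 186.0), (116.0, 67.0), 90.0)
[[532.7  38.5]
 [533.8 -21.1]
 [423.4 -25.1]
 [421.8  36.6]] [477.9   7.2  38. ] [ 59.6 110.5  61.7 110.9] [ -89.  -177.9   91.4    1. ]
scene [[426.6 -22.4]
 [421.5  41.1]
 [527.2  41.4]
 [530.3 -19.2]] [476.4  10.2  38. ] [ 63.7 105.7  60.6 103.7] [  94.6    0.1  -87.1 -178.2]
```

The carton is at (478, 7.5) with yaw about 1.4°, already lined up with the jaws and the rack. I'll shift 5 mm, descend to TCP z ≈ 25 and grip across the 60 mm width.

Request:
apply_moves(
  commands=[
    [8.5, 0, 0.45, 1.5, 0],
    [8.5, 0, 0, 2.5, 0],
    [8.5, 0, 0, 2.5, 0],
    [8.5, 0, 0, 2.5, 0],
    [8.5, 0, 0, 2.5, 0],
    [8.5, 0, 0, 1.6, 0],
    [8.5, 0, 0, 1.0, 0],
    [8.5, 0, 0, 0.5, 0],
    [8.5, 0, 0, 0.2, 0],
    [8.5, 0, 0, 0, 0],
  ],
)

```text
time_s: 12.72
eef_pos: [478.1, 8.1, 24.8]
ee_rot: [0.0, 1.0, 0.012, 0.0]
force: [0.2, 0.3, 0.5]
grip_width: 0.994
```

Request:
apply_moves(
  commands=[
    [5, 0, 0, 0, 0],
    [5, 0, 0, 0, 0],
    [5, 0, 0, 0, 0],
    [5, 0, 0, 0, 0],
    [5, 0, 0, 0, 0],
    [5, 0, 0, 0, 0],
    [5, 0, 0, 0, 0],
  ],
  squeeze=25,
)

```text
time_s: 13.3
eef_pos: [478.5, 8.0, 25.6]
ee_rot: [0.0, 1.0, 0.012, 0.001]
force: [-1.9, 0.1, 5.8]
grip_width: 0.697
```

```bash
python3 - <<'E'
from h import *
from rig import ctrl
s=ctrl.sense(); togo(s,(479,167.5,240),-88.6)
im=ctrl.capture('scene')[:,:,::-1].copy()
cv2.imwrite('pics/s7.png',cv2.resize(im[150:260,190:320],None,fx=6,fy=5.4,interpolation=cv2.INTER_CUBIC))
E
```

```text
t 13.3 pos [478.5   8.   25.6] yaw -88.63 roll -0.0006 now-axes cm [  0.46 -15.93 -21.44] after-roll cm [  0.44 -15.94 -21.44] zax [ 0.002 -0.    -1.   ] F [-1.9  0.1  5.8] w 0.697 j [-0.23  0.51  1.86  0.    0.77  1.32]
```

View pics/s7.png

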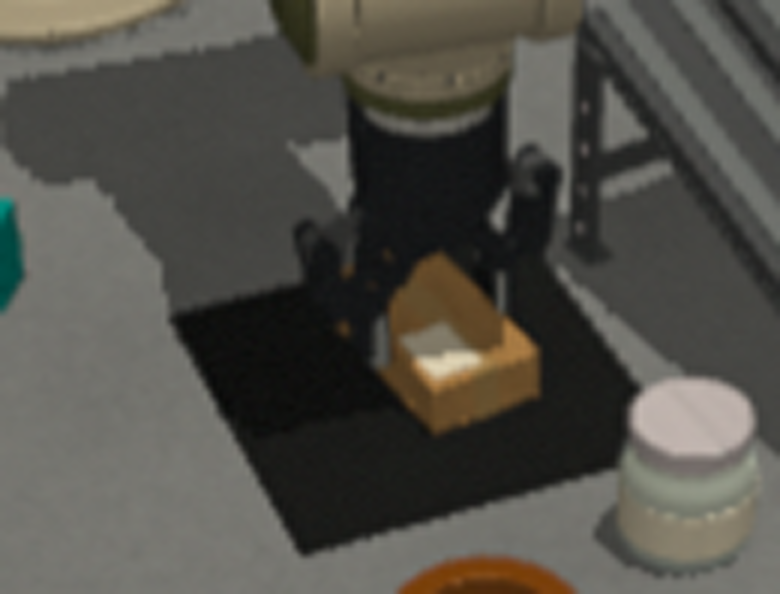

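Gripped at 59.5 mm. Lifting, then carrying it over the lane.

Request:
apply_moves(
  commands=[
    [5, 0, 0, -0.5, 0],
    [5, 0, 0, -1.5, 0],
    [5, 0, 0, -2.5, 0],
    [5, 0, 0, -2.5, 0],
    [5, 0, 0, -2.5, 0],
    [5, 0, 0, -2.5, 0],
    [5, 0, 0, -2.5, 0],
    [5, 0, 0, -2.5, 0],
    [5, 0, 0, -2.0, 0],
    [5, 0, 0, -1.0, 0],
  ],
)

```text
time_s: 14.18
eef_pos: [478.3, 8.0, 227.3]
ee_rot: [0.0, 1.0, 0.012, 0.002]
force: [-0.5, -0.8, -2.9]
grip_width: 0.696
```

Request:
apply_moves(
  commands=[
    [5, 0, -1.0, 0, 0],
    [5, 0, -2.0, 0, 0],
    [5, 0, -2.0, 0, 0],
    [5, 0, -2.0, 0, 0],
    [5, 0, -2.0, 0, 0],
    [5, 0, -2.0, 0, 0],
    [5, 0, -2.0, 0, 0],
    [5, 0, -1.5, 0, 0],
    [5, 0, -1.0, 0, 0],
    [5, 0, -0.4, 0, 0],
    [5, 0, 0, 0, 0],
  ],
)

```text
time_s: 15.1
eef_pos: [473.8, 167.6, 223.9]
ee_rot: [0.0, 1.0, 0.012, -0.001]
force: [0.3, 0.5, -2.3]
grip_width: 0.696
```

```bash
python3 - <<'E'
from h import *
from rig import ctrl
s=ctrl.sense(); togo(s,(479,167.5,180),-88.6)
np.save('w8.npy',ctrl.camera_info('wrist')['camera_from_world'])
im=ctrl.capture('wrist')[:,:,::-1].copy(); cv2.imwrite('pics/w8.png',im)
im=ctrl.capture('scene')[:,:,::-1].copy()
cv2.imwrite('pics/s8.png',cv2.resize(im[100:245,260:410],None,fx=4.1,fy=4.1,interpolation=cv2.INTER_CUBIC))
E
```

```text
t 15.1 pos [473.8 167.6 223.9] yaw -88.58 roll 0.0004 now-axes cm [0.53 0.03 4.39] after-roll cm [0.52 0.03 4.39] zax [-0.002 -0.    -1.   ] F [ 0.3  0.5 -2.3] w 0.696 j [0.11 0.28 1.59 0.   1.27 1.65]
```

View pics/w8.png

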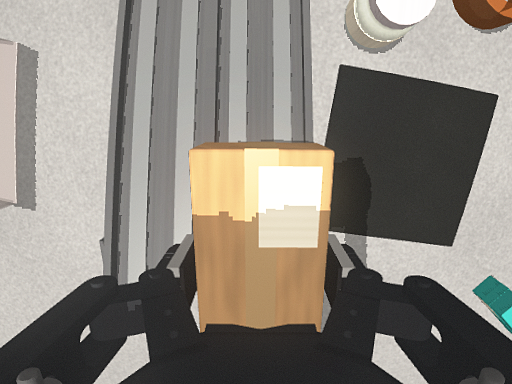

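View pics/s8.png

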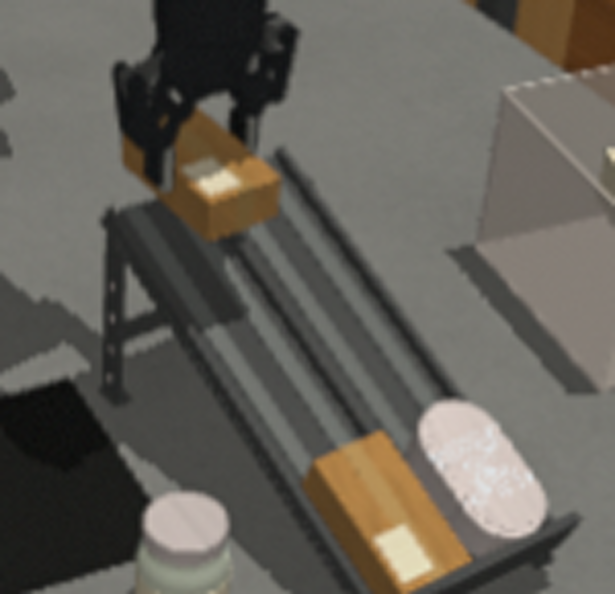

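The wrist view shows the right lane's light runners at about columns 232 and 286 near row 60, and the carton's front edge at columns 190-334. I'll check the lateral alignment numerically.

```bash
python3 - <<'E'
from rack import *
from rig import ctrl
np.set_printoptions(precision=1,suppress=True)
i=dict(ctrl.camera_info('wrist')); i['camera_from_world']=np.load('w8.npy')
g=cv2.cvtColor(cv2.imread('pics/w8.png'),cv2.COLOR_BGR2GRAY).astype(int)
org=(577,209.9);yaw=1.43
for r in (40,80,120):
    row=g[r-1:r+2].mean(0)[100:320]; ed=[(100+k,int(row[k+1]-row[k-1])) for k in range(1,218) if abs(row[k+1]-row[k-1])>22]
    print(r,ed)
E
```

```text
40 [(114, -23), (115, -89), (116, -51), (121, -29), (122, -70), (123, -40), (128, 29), (129, 45), (130, 35), (137, 32), (138, 54), (153, -37), (154, -99), (155, -57), (156, 48), (157, 49), (179, 37), (180, 51), (195, -25), (196, -88), (197, -27), (198, 37), (216, -81), (217, -58), (218, 36), (221, 49), (222, 27), (229, 37), (230, 48), (246, -54), (247, -55), (272, 30), (273, 57), (289, -49), (290, -55), (300, -23), (301, -65), (303, 78), (304, 37), (310, 66), (311, 70)]
80 [(111, -49), (112, -87), (113, -35), (118, -37), (119, -74), (120, -25), (125, 44), (126, 56), (135, 57), (136, 39), (151, -87), (152, -114), (153, 39), (154, 54), (177, 31), (178, 55), (194, -34), (195, -60), (215, -64), (216, -38), (219, 37), (220, 49), (228, 24), (229, 56), (230, 26), (246, -81), (247, -52), (248, 29), (273, 65), (274, 35), (289, -41), (290, -66), (301, -39), (302, -79), (304, 80), (311, 88), (312, 85)]
120 [(108, -32), (109, -85), (110, -46), (116, -68), (117, -53), (122, 25), (125, 47), (132, 33), (133, 55), (149, -67), (150, -61), (176, 51), (177, 42), (193, -66), (194, -42), (214, -76), (215, -52), (216, 28), (217, 52), (218, 42), (228, 70), (229, 55), (245, -63), (246, -96), (248, 41), (273, 63), (274, 36), (290, -57), (291, -36), (302, -39), (303, -55), (304, 26), (305, 67), (312, 76), (313, 74)]
```

```bash
python3 - <<'E'
import cv2
w=cv2.imread('pics/w8.png'); cv2.imwrite('pics/w8c.png',cv2.resize(w[0:150,100:340],None,fx=3.3,fy=3.3,interpolation=cv2.INTER_CUBIC))
E
```

```text
(no output)
```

View pics/w8c.png

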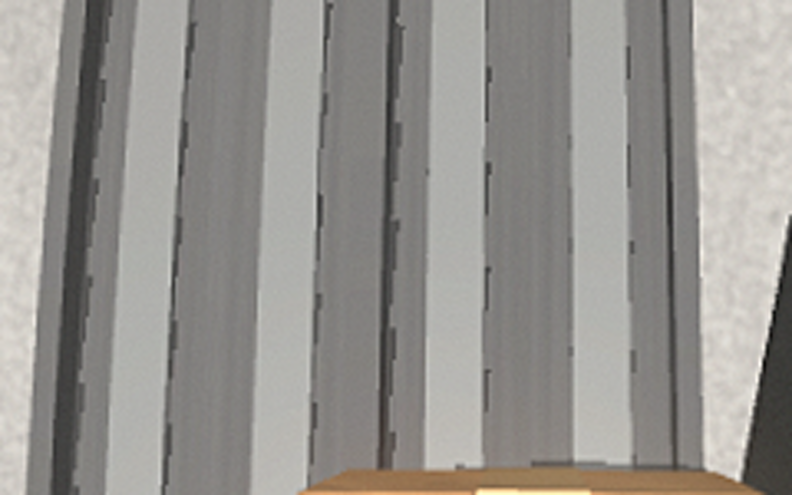

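```bash
python3 - <<'E'
from rack import *
from rig import ctrl
np.set_printoptions(precision=1,suppress=True)
i=dict(ctrl.camera_info('wrist')); i['camera_from_world']=np.load('w8.npy')
org=(577,209.9);yaw=1.43
for n,uv in {'R':[(259.5,40),(259.4,80),(259.5,120)],'L':[(167.3,40),(164.9,80),(163,120)]}.items():
    W,q=planept(i,uv,org,yaw,0); print(n,W,q)
s=ctrl.sense()
# carton front top edge (y): corners at image (190,150),(334,150)
z=s['eef_pos'][2]-21.6+34
print('carton front', onz(i,[(190,150),(334.5,150)],z), 'back', onz(i,[(199,331),(321,331)],z), 'tcp',s['eef_pos'])
E
```

```text
R [[603.1 170.8  87.4]
 [569.5 170.   99.6]
 [537.4 169.1 111.3]] [[ 25.1 -39.7  87.4]
 [ -8.5 -39.7  99.6]
 [-40.6 -39.8 111.3]]
L [[602.1 248.9  87. ]
 [568.2 248.3  99.4]
 [535.9 247.6 111.1]] [[ 26.1  38.4  87. ]
 [ -7.9  38.7  99.4]
 [-40.2  38.7 111.1]]
carton front [[527.1 196.5 236.8]
 [528.6 138.2 236.8]] back [[439.1 195.9 236.8]
 [440.7 136.1 236.8]] tcp [474.1 166.6 224.4]
```

Three views agree on the lane centre line (y ≈ 167.6 at x = 479). The carton is about 1 mm off it and parallel. I'll nudge it and lower until the uphill edge is about to touch.

Request:
apply_moves(
  commands=[
    [5, 0.3, -0.1, 1.0, 0],
    [5, 0.2, 0, 1.5, 0],
    [5, 0, 0, 1.0, 0],
    [5, 0, 0, 0.6, 0],
    [5, 0, 0, 0.3, 0],
    [5, 0, 0, 0, 0],
  ],
  squeeze=20,
)

```text
time_s: 15.7
eef_pos: [479.0, 167.9, 180.2]
ee_rot: [0.0, 1.0, 0.012, -0.001]
force: [-0.4, 0.2, -3.3]
grip_width: 0.7
```

Request:
apply_moves(
  commands=[
    [5, 0, 0, 0.2, 0],
    [5, 0, 0, 0.2, 0],
    [5, 0, 0, 0.2, 0],
    [5, 0, 0, 0.2, 0],
  ],
)

```text
time_s: 16.03
eef_pos: [480.1, 168.3, 173.7]
ee_rot: [-0.0, 1.0, 0.012, 0.002]
force: [3.6, 2.2, 3.8]
grip_width: 0.693
```

```bash
python3 - <<'E'
from h import *
from rig import ctrl
s=ctrl.sense(); togo(s,(479,167.6,156),-88.6)
im=ctrl.capture('scene')[:,:,::-1].copy()
cv2.imwrite('pics/s9.png',cv2.resize(im[100:245,260:410],None,fx=4.1,fy=4.1,interpolation=cv2.INTER_CUBIC))
E
```

```text
t 16.03 pos [480.1 168.3 173.7] yaw -88.65 roll -0.0008 now-axes cm [-0.12  0.07  1.77] after-roll cm [-0.12  0.07  1.77] zax [ 0.003  0.001 -1.   ] F [3.6 2.2 3.8] w 0.693 j [0.11 0.34 1.65 0.   1.15 1.65]
```

View pics/s9.png

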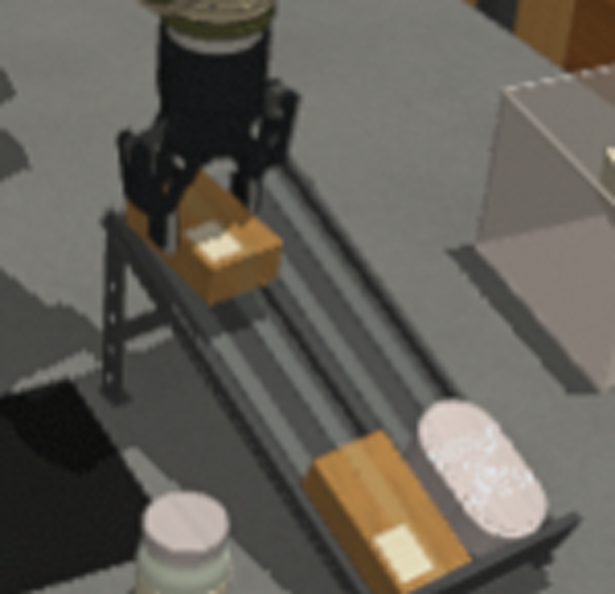

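The uphill edge touched at TCP z ≈ 174, as predicted. I'll lower slowly so the carton pivots in the pads to the lane's slope.

Request:
apply_moves(
  commands=[
    [5, 0, 0, 0.2, 0],
    [5, 0, 0, 0.2, 0],
    [5, 0, 0, 0.2, 0],
  ],
)

```text
time_s: 16.33
eef_pos: [480.8, 168.2, 168.1]
ee_rot: [-0.0, 1.0, 0.012, 0.003]
force: [5.9, 1.0, 4.8]
grip_width: 0.696
```

Request:
apply_moves(
  commands=[
    [5, 0, 0, 0.2, 0],
    [5, 0, 0, 0.2, 0],
    [5, 0, 0, 0, 0],
  ],
)

```text
time_s: 16.58
eef_pos: [480.3, 168.1, 163.6]
ee_rot: [-0.0, 1.0, 0.012, 0.002]
force: [4.9, 0.2, 3.5]
grip_width: 0.7
```

```bash
python3 - <<'E'
from h import *
from rig import ctrl
s=ctrl.sense(); togo(s,(479,167.6,156),-88.6)
im=ctrl.capture('scene')[:,:,::-1].copy()
cv2.imwrite('pics/s10.png',cv2.resize(im[100:245,260:410],None,fx=4.1,fy=4.1,interpolation=cv2.INTER_CUBIC))
E
```

```text
t 16.58 pos [480.3 168.1 163.6] yaw -88.64 roll -0.0008 now-axes cm [-0.14  0.05  0.76] after-roll cm [-0.14  0.05  0.76] zax [ 0.004  0.    -1.   ] F [4.9 0.2 3.5] w 0.7 j [ 0.11  0.35  1.66 -0.    1.13  1.65]
```

View pics/s10.png

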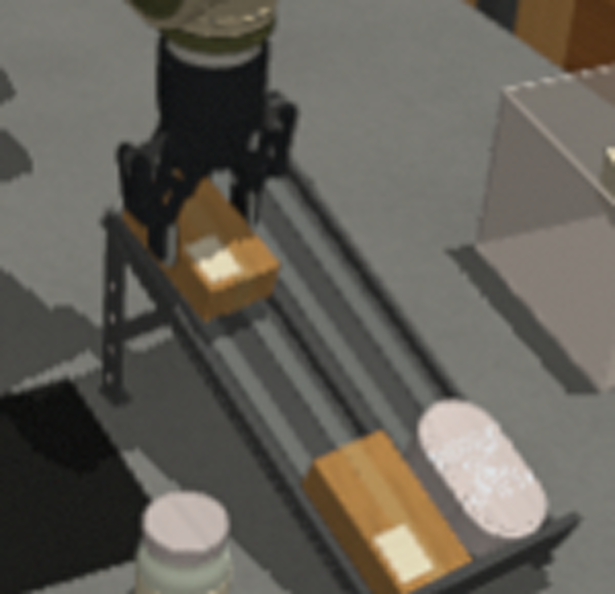

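Pivoting is working with forces around 5 N. Continuing.

Request:
apply_moves(
  commands=[
    [5, 0, 0, 0.2, 0],
    [5, 0, 0, 0.15, 0],
    [5, 0, 0, 0, 0],
  ],
)

```text
time_s: 16.88
eef_pos: [480.0, 168.1, 159.8]
ee_rot: [-0.0, 1.0, 0.012, 0.001]
force: [3.7, 0.6, 3.1]
grip_width: 0.697
```

Request:
apply_moves(
  commands=[
    [5, 0, 0, 0.1, 0],
    [5, 0, 0, 0.1, 0],
    [5, 0, 0, 0, 0],
  ],
)

```text
time_s: 17.13
eef_pos: [479.9, 168.1, 157.7]
ee_rot: [-0.0, 1.0, 0.012, 0.001]
force: [4.0, 0.7, 3.4]
grip_width: 0.699
```

```bash
python3 - <<'E'
from h import *
from rig import ctrl
s=ctrl.sense(); togo(s,(479,167.6,156),-88.6)
im=ctrl.capture('scene')[:,:,::-1].copy()
cv2.imwrite('pics/s11.png',cv2.resize(im[100:245,260:410],None,fx=4.1,fy=4.1,interpolation=cv2.INTER_CUBIC))
E
```

```text
t 17.13 pos [479.9 168.1 157.7] yaw -88.64 roll -0.0007 now-axes cm [-0.09  0.05  0.17] after-roll cm [-0.09  0.05  0.17] zax [ 0.002  0.    -1.   ] F [4.  0.7 3.4] w 0.699 j [ 0.11  0.36  1.67 -0.    1.11  1.65]
```

View pics/s11.png

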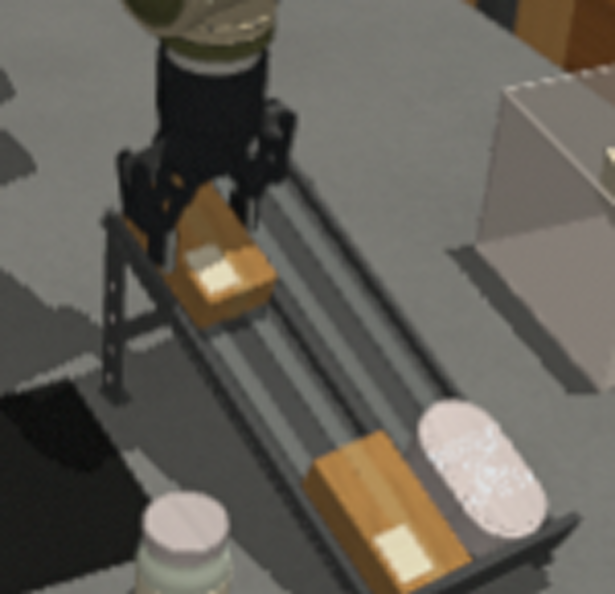

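Request:
apply_moves(
  commands=[
    [5, 0, 0, 0.1, 0],
    [5, 0, 0, 0, 0],
  ],
)

```text
time_s: 17.35
eef_pos: [479.7, 168.1, 156.5]
ee_rot: [-0.0, 1.0, 0.012, 0.001]
force: [5.0, 0.5, 4.6]
grip_width: 0.697
```

Request:
apply_moves(
  commands=[
    [5, 0, 0, 0.1, 0],
    [5, 0, 0, 0, 0],
  ],
)

```text
time_s: 17.52
eef_pos: [479.8, 168.1, 156.2]
ee_rot: [-0.0, 1.0, 0.012, 0.001]
force: [3.7, -1.6, 8.9]
grip_width: 0.696
```

Request:
apply_moves(
  commands=[
    [5, 0, 0, 0.1, 0],
    [5, 0, 0, 0, 0],
  ],
)

```text
time_s: 17.68
eef_pos: [480.2, 168.2, 156.0]
ee_rot: [-0.0, 1.0, 0.012, 0.002]
force: [2.1, -1.6, 15.0]
grip_width: 0.695
```

```bash
python3 - <<'E'
from h import *
from rig import ctrl
s=ctrl.sense(); togo(s,(479,167.6,156),-88.6)
im=ctrl.capture('scene')[:,:,::-1].copy()
cv2.imwrite('pics/s12.png',cv2.resize(im[130:190,280:340],None,fx=9,fy=9,interpolation=cv2.INTER_CUBIC))
E
```

```text
t 17.68 pos [480.2 168.2 156. ] yaw -88.63 roll -0.0006 now-axes cm [-0.12  0.06  0.  ] after-roll cm [-0.12  0.06  0.  ] zax [ 0.004  0.    -1.   ] F [ 2.1 -1.6 15. ] w 0.695 j [ 0.11  0.36  1.67 -0.    1.11  1.65]
```

View pics/s12.png

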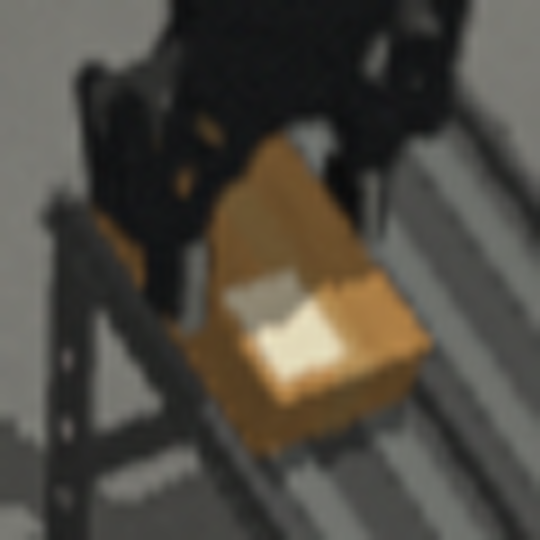

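The force rises to 15 N exactly where a flat carton was predicted (TCP z = 156), so it is seated in the lane. Releasing.

Request:
apply_moves(
  commands=[
    [8.0, 0, 0, -0.1, 0],
    [8.0, 0, 0, 0, 0],
    [8.0, 0, 0, 0, 0],
    [8.0, 0, 0, 0, 0],
    [8.0, 0, 0, 0, 0],
    [8.0, 0, 0, 0, 0],
    [8.0, 0, 0, 0, 0],
    [8.0, 0, 0, 0, 0],
    [8.0, 0, 0, 0, 0],
    [8.0, 0, 0, 0, 0],
    [8.0, 0, 0, 0, 0],
    [8.0, 0, 0, 0, 0],
  ],
)

```text
time_s: 18.73
eef_pos: [479.2, 168.1, 155.3]
ee_rot: [0.0, 1.0, 0.012, -0.0]
force: [0.2, 0.0, 0.1]
grip_width: 0.94
```

Request:
apply_moves(
  commands=[
    [8.0, 0, 0, -1.5, 0],
    [8.0, 0, 0, -2.5, 0],
    [8.0, 0, 0, -2.5, 0],
    [8.0, 0, 0, -2.5, 0],
    [8.0, 0, 0, -2.5, 0],
    [8.0, 0, 0, -1, 0],
    [8.0, 0, 0, 0, 0],
  ],
)

```text
time_s: 19.32
eef_pos: [479.9, 168.3, 282.1]
ee_rot: [-0.0, 1.0, 0.012, 0.002]
force: [0.4, 0.6, 0.1]
grip_width: 0.933
```

```bash
python3 - <<'E'
from h import *
from rig import ctrl
s=ctrl.sense(); togo(s,(479,167.6,156),-88.6)
im=ctrl.capture('scene')[:,:,::-1].copy()
cv2.imwrite('pics/s13.png',im); cv2.imwrite('pics/s13c.png',cv2.resize(im[100:245,260:410],None,fx=4.1,fy=4.1,interpolation=cv2.INTER_CUBIC))
im=ctrl.capture('top')[:,:,::-1].copy(); cv2.imwrite('pics/t13.png',im)
cv2.imwrite('pics/t13c.png',cv2.resize(im[110:240,150:290],None,fx=4.5,fy=4.5,interpolation=cv2.INTER_CUBIC))
E
```

```text
t 19.32 pos [479.9 168.3 282.1] yaw -88.63 roll -0.0006 now-axes cm [-0.14  0.07 12.61] after-roll cm [-0.09  0.06 12.61] zax [ 0.004  0.    -1.   ] F [0.4 0.6 0.1] w 0.933 j [0.11 0.25 1.48 0.   1.41 1.65]
```

View pics/s13c.png

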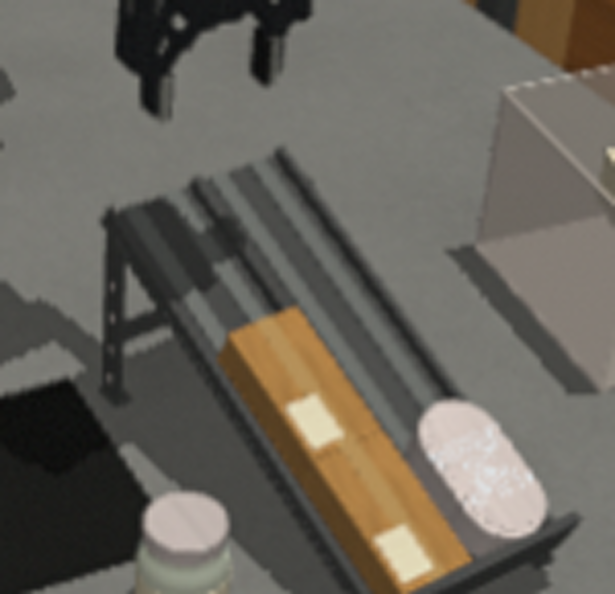

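View pics/t13c.png

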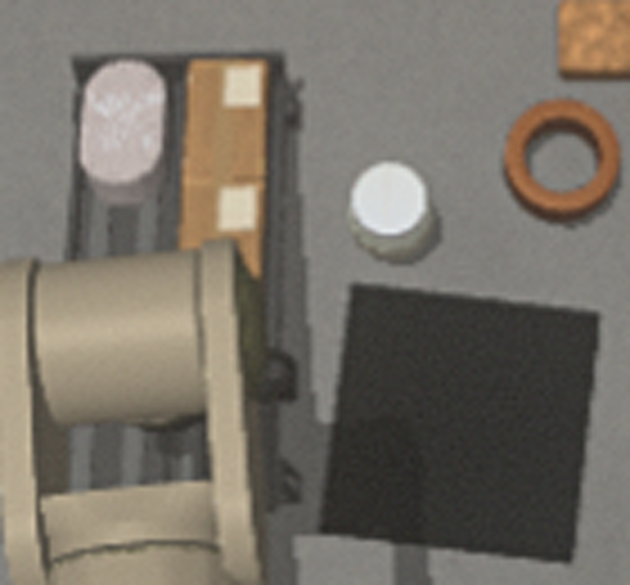

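Both views show the loaded carton flat in the lane, up against the stock carton. I'll check the distance numerically and compare the other objects with the first picture.

```bash
python3 - <<'E'
from rack import *
from rig import ctrl
np.set_printoptions(precision=1,suppress=True)
si=ctrl.camera_info('scene'); c=lambda uv:(np.array(uv,float)+.5)/4.1-.5+np.array((260,100))
W,q=planept(si,c([(230,338),(297,307),(306,465),(380,432)]),(577,209.9),1.43,34); print(q, 'gap along lane',(q[2:,0].mean()-q[:2,0].mean())/np.cos(np.radians(20)))
a=cv2.imread('pics/scene0.png').astype(int);b=cv2.imread('pics/s13.png').astype(int)
d=(abs(a-b).max(2)>40).astype(np.uint8); d=cv2.morphologyEx(d,cv2.MORPH_OPEN,np.ones((3,3)))
n,l,st,ce=cv2.connectedComponentsWithStats(d)
for s in st[1:]:
    if s[4]>25: print(s)
print(ctrl.sense()['time_s'])
E
```

```text
[[-21.2 -67.9 140.4]
 [-23.8  -8.3 141.4]
 [ 79.6 -74.1 103.7]
 [ 79.6 -10.9 103.7]] gap along lane 108.66170286301228
[194   0  22  48 867]
[242   0  15  16  84]
[271   0  16   4  44]
[337   0  21  13 150]
[286   3  13   8  74]
[ 287    3   72   61 1713]
[217   7   7  17  73]
[286  31  13  29 215]
[184  49  22  15 180]
[210  51   7  12  52]
[209  61  28  39 527]
[243  60  20   6  77]
[ 258   68   78   64 2236]
[167  80  10   9  52]
[161  83   5  13  56]
[238  83  30  12 141]
[175  89  32  31 491]
[214 101  13  18 180]
[234 110  19   6  84]
[328 118   9   4  27]
[201 131  27  25 283]
[ 211  131   74   67 1824]
[161 140   5   8  33]
[184 148  11   6  49]
[292 151  14  19  75]
[314 175  38  41 847]
[129 220  37  16 240]
[130 234  35  16 150]
19.4167
```

View pics/s13.png

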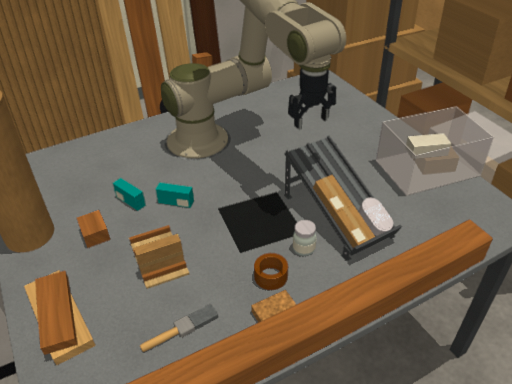

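The measured spacing is 108.7 mm against 110 mm expected, and the image differences are only the arm, its shadow, the emptied slot and the loaded lane. Handing the job in.

```bash
python3 - <<'E'
from rig import ctrl
s=ctrl.sense(); print(s['time_s'],s['force'],abs(s['dq']).max()); print(ctrl.finish_job())
E
```

```text
19.4167 [-0.51906684 -0.24111261 -0.49777496] 0.019296482099129316
the job is handed in; nothing more can be done
None
```

The carton is in the right lane, flat and lengthwise, resting against the stock carton. I handed the job in at 19.4 s of the 51 s allowed.

- **To the mat:** The tool can only point straight down, so I stood the carton on edge on the mat and let go. I then nudged its top with an open finger until it tipped over flat. I raised the arm clear and saw the carton lying free.
- **Into the lane:** I gripped the carton across its 60 mm width and lowered it at the load point. It turned in the pads to match the slope, with up to 15 N of contact force. I then opened the jaws and it slid down by itself.

**Last checks:**
- **Spacing:** The two cartons' uphill edges measure 108.7 mm apart along the lane, against 110 mm expected. That is within camera error, and both views show them touching.
- **Other objects:** Comparing the first and last scene pictures showed changes only from the arm, its shadow, the empty slot and the loaded lane.
- **Robot:** It was clear of everything at handover, with about 0 N on the tool.
- **Camera disagreements:** The scene camera read the rack about 2 mm sideways and up to 9 mm lengthwise off the top camera. The top and wrist cameras agreed on the lane centre line within 1 mm, so I used those for the lane.

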